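# Tip the sowing book out of the tight row and stand it on the flap

### The arm

A 6-joint arm with a two-finger parallel gripper is mounted at the origin on the work surface. World frame = base frame: x ahead of the robot, y to its left, z up, the work surface at z = 0. Lengths are in mm, angles in rad, forces in N, time in s.
With the tool pointing down it reaches from about 325 to 925 mm from the base axis. Payload 3.1 kg.
Tool frame: the origin (TCP) lies midway between the tips of the shut fingers; the grasp point (between the pads) lies 19 mm behind it; z points along the fingers, y is the line along which they close (so a half turn about z gives the same grasp; the last joint's range is limited). The gripper opens to 85 mm and grips with 20 to 120 N. Pads are 22 mm wide; open, the fingers measure 114 mm over their backs; the gripper's body (76 mm by 85 mm) begins 54 mm behind the grasp point. The pads swing forward as they close: fully open they stand 13 mm farther back than shut.
Start: joints at [1.12, 0.217, 1.613, -0, 1.311, -0.112], TCP at [207.704, 589.49, 231.3] pointing down, gripper open.
Joint ranges: [-2.75, 2.75], [-0.78, 2.1], [0.31, 2.55], [-1.13, 4.27], [0.13, 2.63], [-2.58, 2.58]. Speed limits (rad/s): [2.79, 2.79, 3.14, 3.14, 3.14, 3.14].

### API

Orientations are given as a 3x3 rotation matrix whose columns are the frame's x, y, z axes.
In Python, from workcell import get_state, cams, order gives the robot as it stands.
- The arm moves only by the tool carry_out, never from a script. Its argument "series" is a list that holds one entry, the list of rows, each a list of 7 numbers: the opening, from 0 (shut) to 1 (fully open), then the shift along the tool's x, y, z each as a share of 60 mm, from -1 to 1, then the turn, a rotation vector about the tool's x, y, z each as a share of 360 degrees, from -1 to 1. In form: [[[fingers, tx, ty, tz, wx, wy, wz], ...]]. A call has 1 to 10 rows; each row shifts and turns the commanded pose from where the row before left it, along the tool's axes as they then stand; what a row does not reach is not made up. A row lasts 1/8 s, in which the tool goes at most 62.5 mm and 10.7 degrees, less where a joint would pass 70% of its speed; a pose out of reach is approached as far as the arm can. A call with a number of a shift or a turn outside -1 to 1 is refused whole. A call with a gripper value outside its range is refused whole. The fingers move at their own pace and stop on an object; the grip force is fixed at half the most. Time passes only in rows, so rows that do not move let the fingers close. It gives the time, the measured TCP pose, the force, the opening and the grip force at its end, in the units of the state.
- get_state(): the state, without advancing time (a new reading comes with each control period).
- cams.capture(name): name is "side" or "top" or "wrist"; returns a dict with "color" (384x512x3 uint8, red, green, blue), "depth" (384x512 float32, mm along the optical axis (not along the pixel's ray), 0 where there is no reading), "vertical_fov" (degrees; the focal length in pixels is half the picture's height over the tangent of half this angle, whatever the lens; pixels are square), "cx", "cy" (the principal point, pixels), "rvec" (rotation vector, rad) and "tvec" (3), from world to camera coordinates, as OpenCV has them. Camera axes: x right, y down, z forward; pixel columns grow to the right and rows downward; lengths in mm; the calibration is good to about 2 mm. A picture is of the moment at which its call begins.
- order.finish_job(): hands the job in; it is judged then, once.
The state is a dict: "clock": time; "joint_positions": joint angles; "dq": joint speeds; "joint_torque": joint torques, N m; "ee_pos": TCP position; "tool_rot": TCP orientation; "wrist_force": force on the tool from outside, world axes, zero at the start; "wrist_torque": the same for the moment, N m; "opening": finger opening in mm; "grip_force": force on a finger pad.
Only numpy, scipy, OpenCV 4.12 (cv2) and the standard library are available. Lean on these libraries where they do the work, as an engineer would, in place of code of your own. Each camera call takes 0.05 s, during which the arm holds its last target. There are 200 camera calls.

### The job

The record book stands squeezed between a metal seed tin and a wooden seed box, or at one end of their row, too tight to take hold of. Hook it behind its top rear edge and tip it forward until it leans on the rack's front rail by itself; then grip it by its projecting spine, lift it out and stand it upright in the middle of the folded-down flap. Leave the tin and the wooden box standing where they are, and let go of the book.

Things in the scene. Friction and masses are not known exactly. Their poses are not given: they have to be found in the camera images.
- book: Grey cloth hardback, 85 deep (x) x 40 thick (y) x 210 tall (z) mm, about 0.45 kg; paper pages show between its boards. Origin: centre of underside; +x from spine (robot side) to rear edge. Starts upright in one of three rack slots, foot 30 mm above bench. Tipped about its lower front edge, which stays put, it balances at 22 deg; past that it comes to lean 30 deg on the rail, upper half clear of the row.
- flap_mid (a point): Middle of the top face of the flap: a fixed, empty wooden shelf board 150 (x) x 170 (y) mm, folded down from a small open wooden rack; its top is 60 mm above the bench. +x points from the robot side to that rack, whose flat board goes on level with the flap to two posts and a top bar, 160 mm high above the bench, 139 mm beyond this point.
- tin: Closed flat bare-metal seed tin, 85 x 40 x 210 mm, upright in a rack slot, flush with the book at front and top; origin: centre of underside, z up. Stays there. The rack is fixed: slots 43 mm wide, 46 mm apart along y, 60 mm high dividers, row ended by cheeks 200 mm high and as deep as the book. A 10 mm steel rail crosses in front of all slots, 42 mm ahead of the spines, 62 mm above the foot.
- woodbox: Closed flat wooden seed box, 85 x 40 x 210 mm, upright in a rack slot, flush with the book at front and top; origin: centre of underside, z up. Stays there. Behind the row the rack is open for a finger: only a batten 3 mm behind the items, up to 70 mm above the bench, and a board 57 mm behind them, up to 105 mm. Nothing but the rail and its end arms stands in front of the row.
There are look-alikes about, which are no part of the job. Leave any purple or turquoise look-alike of the book alone.

How it is judged (in metres and radians):
On the way:
1. the book, its foot still in the rack, leans forward on the front rail by itself, not touched by the fingers (angle between book's own z axis and vertical between 0.42 and 0.65 rad and height (world z) of book below 0.08 m and contact force between the fingers and book below 0.3 N), for 0.2 s.
At the end, for the whole second after the job is handed in: The book stands upright (within 8 degrees) and still on the flap, its foot within 8 mm of the flap's top face in height and its underside's centre within 50 mm of the flap's middle; the tin and the wooden box stand upright (within 7 degrees) within 20 mm of where they were (angle between book's own z axis and vertical below 0.15 rad and horizontal distance between book and flap_mid below 0.05 m and z of book in the frame of flap_mid between -0.008 and 0.008 m and linear speed of book below 0.02 m/s and angle between each of tin, woodbox's own z axis and vertical below 0.12 rad and distance of each of tin, woodbox from where it was at the start of the episode below 0.02 m); the robot touches nothing.
It fails at once if the tin or the wooden box is tipped by more than 15 degrees or shifted by more than 40 mm (angle between any of tin, woodbox's own z axis and vertical above 0.26 rad or distance of any of tin, woodbox from where it was at the start of the episode above 0.04 m).
It also fails if it takes over 54 s, if anything falls off the work surface, if the arm or the gripper's body presses on something with over 40 N, if the wrist force passes 120 N, or if a joint passes its speed limit or range.

## Working session

There is one attempt and no reset: what is moved stays moved. The work goes in short steps, Python scripts to look and compute and a tool call to move; the robot and the scene stay as the last step left them, time stands still between calls to the robot, and variables do not carry over. Pictures are saved under pics/ and viewed, at most 10 in all, crops included, and the job is handed in when it is done.

Besides the shell and the picture viewer there is one more tool, called by a JSON object that holds its "fn" and its "kwargs", one argument or row to a line. carry_out: Moves the arm, as the interface text tells. Shift numbers are shares of 60 mm and turn numbers shares of 360 degrees, none past 1 either way. Its arguments: {"type":"object","properties":{"series":{"type":"array","items":{"type":"array","items":{"type":"array","items":{"type":"number","minimum":-1,"maximum":1}}}}},"required":["series"]}

```bash
mkdir -p pics
cat > h.py <<'E'
import numpy as np, cv2
from workcell import get_state, cams, order
def cap(n):
    c=cams.capture(n); c['K']=192/np.tan(np.radians(c['vertical_fov'])/2)
    c['R']=cv2.Rodrigues(np.array(c['rvec'],float))[0]; c['t']=np.array(c['tvec'],float).ravel(); return c
def pts(c):
    d=c['depth']; v,u=np.mgrid[:384,:512]
    P=np.dstack([(u-c['cx'])*d/c['K'],(v-c['cy'])*d/c['K'],d])
    return (P-c['t'])@c['R']
def save(c,f,box=None,s=1):
    im=c['color'][...,::-1]
    if box: im=im[box[1]:box[3],box[0]:box[2]]
    cv2.imwrite('pics/'+f,cv2.resize(im,None,fx=s,fy=s,interpolation=cv2.INTER_CUBIC))
E
python3 - <<'E'
from h import *
import pickle
a=cap('side');b=cap('top');save(a,'side.png',s=1.5);save(b,'top.png',s=1.5)
pickle.dump((a,b),open('c.pkl','wb'))
for c in(a,b): print(-c['R'].T@c['t'],c['R'][2],c['K'],(c['depth']>0).mean())
print(get_state())
E
```

```text
[ 819.65543608 -182.29581637  881.16254719] [-0.23011199  0.22686985 -0.94635012] 402.9658506220949 0.99603271484375
[501.77955258  -2.3833471  868.94551114] [ 0.16029951  0.0155104  -0.98694655] 394.9290497331586 0.99609375
{'clock': 0.1, 'joint_positions': array([ 1.11980336e+00,  2.17708448e-01,  1.61475224e+00, -2.07273808e-05,
        1.31129667e+00, -1.12216287e-01]), 'dq': array([-0.00075996, -0.00125654, -0.00292738, -0.00017507, -0.0005116 ,
       -0.00061021]), 'joint_torque': array([-1.12531536e-03, -3.98072255e+01, -3.04970849e+01, -1.31964389e-04,
        4.14480790e-03,  1.24862117e-05]), 'ee_pos': array([207.38653694, 588.82479653, 230.09159566]), 'tool_rot': array([[-9.43163593e-01,  3.32327519e-01, -9.25476708e-04],
       [ 3.32328734e-01,  9.43161589e-01, -1.95699811e-03],
       [ 2.22509756e-04, -2.15333187e-03, -9.99997657e-01]]), 'wrist_force': array([-0.37721183, -1.03282162, -0.29222013]), 'wrist_torque': array([-0.00398208, -0.07878816,  0.04178844]), 'grip_force': 0.0, 'opening': 85.11043281967753}
```

View pics/side.png

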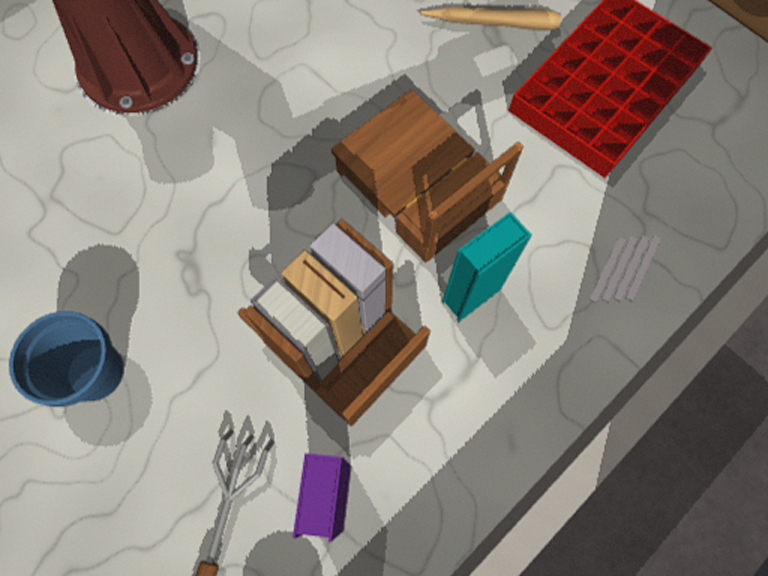

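View pics/top.png

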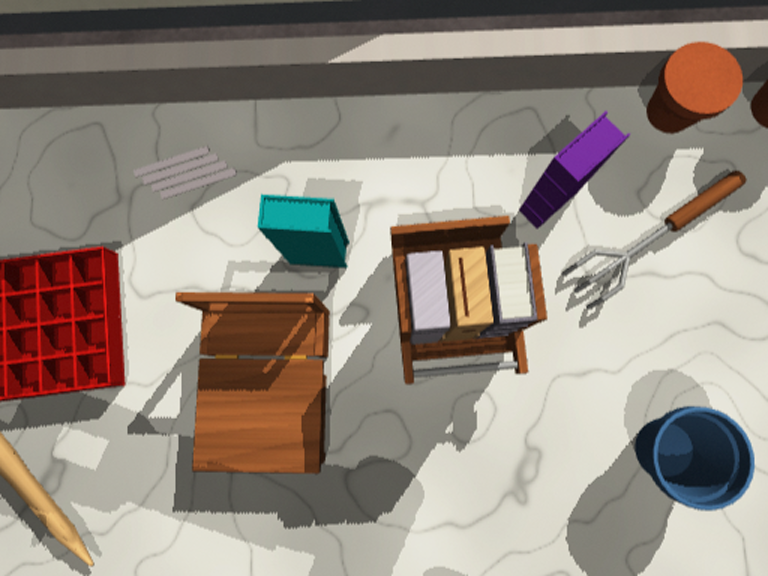

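Side picture: the row is at about (320,280), with the flap at (410,150) and the posts behind it. Top picture: three upright items at (428,290), (470,285) and (513,287). They are lavender-grey bare metal (the tin), wood with a slit (the wooden box), and white pages between grey boards (the book, at the right end). The purple (575,165) and turquoise (305,230) ones are decoys. I'll confirm the book in a crop and measure it.

Run:
```python
from h import *
import pickle
a,b=pickle.load(open('c.pkl','rb'))
save(b,'crop.png',(255,135,375,260),4.5)
for n,c in(('side',a),('top',b)):
    P=pts(c);hsv=cv2.cvtColor(c['color'],cv2.COLOR_RGB2HSV)
    roi=np.zeros((384,512),bool)
    if n=='top': roi[140:260,255:370]=1
    else: roi[130:290,150:290]=1
    m=(abs(P[...,2]-240)<7)&roi
    k,l,s,ce=cv2.connectedComponentsWithStats(m.astype(np.uint8))
    print(n,'all top',cv2.minAreaRect(P[m][:,:2].astype(np.float32)),np.median(P[m][:,2]))
    for nm,mm in(('wood',(hsv[...,1]>70)),('low',hsv[...,1]<=70)):
        q=P[m&mm]; print(nm,len(q),q.mean(0),cv2.minAreaRect(q[:,:2].astype(np.float32)))
    roi=np.zeros((384,512),bool)
    if n=='top': roi[190:320,110:225]=1
    else: roi[50:160,210:350]=1
    m=(abs(P[...,2]-60)<6)&roi&(hsv[...,1]>70)
    k,l,s,ce=cv2.connectedComponentsWithStats(m.astype(np.uint8))
    i=1+np.argmax(s[1:,4]); q=P[l==i];print('flap',s[i],q.mean(0),cv2.minAreaRect(q[:,:2].astype(np.float32)))
    m=(abs(P[...,2]-158)<8)
    m[:,230:]&=(n=='side')
    k,l,s,ce=cv2.connectedComponentsWithStats(m.astype(np.uint8))
    for i in range(1,k):
        if s[i,4]>60: q=P[l==i];print('bar',s[i],q.mean(0),cv2.minAreaRect(q[:,:2].astype(np.float32)))
```

```text
side all top ((607.003173828125, -81.88888549804688), (85.69456481933594, 132.2882080078125), 3.3492376804351807) 238.68873875921904
wood 1126 [609.17474395 -82.28337629 239.21592423] ((606.2538452148438, -58.96559524536133), (84.5616455078125, 86.3791275024414), 3.2999722957611084)
low 2291 [607.38684775 -84.14956027 238.01778167] ((606.9398803710938, -82.07720184326172), (85.66809844970703, 131.8573760986328), 3.4259159564971924)
flap [ 221   59  105  101 5042] [490.6439926  183.87456651  58.97563569] ((499.68438720703125, 187.7110595703125), (170.516845703125, 210.19248962402344), 87.56026458740234)
bar [ 36   0  58  20 327] [ 48.94006821 -23.0749702  157.97672404] ((33.12498474121094, -28.71741485595703), (125.29286193847656, 51.053184509277344), 53.036014556884766)
bar [285  94  64  53 524] [616.07520057 180.85179867 158.02966651] ((614.8679809570312, 183.16656494140625), (169.7628936767578, 13.5933198928833), 87.4158706665039)
bar [302 166  47  27 118] [710.72531235  91.72627716 157.89919684] ((719.2088012695312, 102.70579528808594), (93.75315856933594, 36.10258865356445), 59.2
[... 429 characters left out ...]
146.0508270263672), 14.6246919631958)
low 2554 [603.52133126 -81.37033071 238.66664057] ((605.1202392578125, -81.4881820678711), (85.06363677978516, 132.19569396972656), 3.5076496601104736)
flap [ 128  202   89  114 9072] [501.6571895  188.06566782  59.9240863 ] ((506.237060546875, 188.45367431640625), (170.8739013671875, 225.1831817626953), 87.41161346435547)
bar [177 158  47   5  99] [682.09001083 113.84789909 158.27773035] ((682.3861694335938, 114.62850952148438), (85.35587310791016, 2.0675673484802246), 85.23490142822266)
bar [117 195  93   8 655] [612.66090736 183.66873057 158.98341717] ((613.2820434570312, 183.98770141601562), (169.4563446044922, 12.393338203430176), 87.67562866210938)
```

View pics/crop.png

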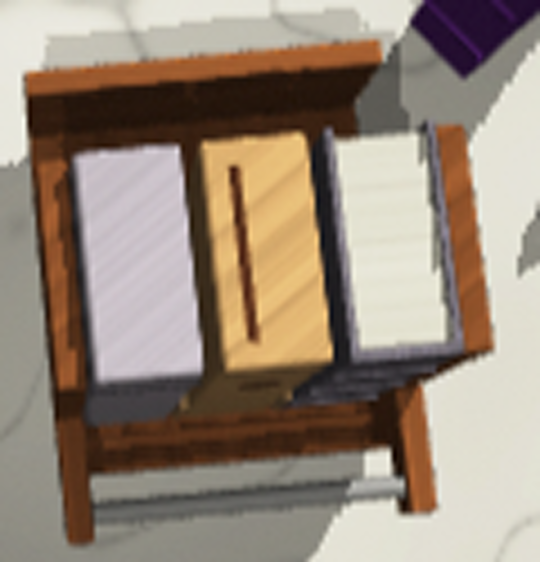

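The crop confirms it: the right-hand item at crop (400,240) has white pages between grey cloth boards, with its spine to the robot. The tin is on the left and the slotted wooden box is in the middle. 

- **Book:** centre about (608.7, -128), rack yaw about 3.4°.
- **Flap:** middle about (470, 190).

Next I'll raise the tool, align its yaw and shut the fingers.

{"fn": "carry_out", "kwargs": {
  "series": [
    [[0,0,0,-0.6,0,0,-0.021],[0,0,0,-0.6,0,0,-0.021],[0,0,0,-0.6,0,0,-0.021],[0,-0.35,-0.6,0,0,0,0],[0,-0.35,-0.6,0,0,0,0],[0,-0.35,-0.6,0,0,0,0],[0,-0.35,-0.6,0,0,0,0],[0,-0.35,-0.6,0,0,0,0],[0,-0.35,-0.6,0,0,0,0],[0,-0.35,-0.6,0,0,0,0]]
  ]
}}

```text
clock: 1.35
ee_pos: [369.1, 344.9, 338.7]
tool_rot: [[-0.998, -0.057, -0.001], [-0.057, 0.998, -0.0], [0.001, -0.0, -1.0]]
wrist_force: [0.4, 0.5, 0.7]
opening: 0.1
grip_force: 0.0
```

{"fn": "carry_out", "kwargs": {
  "series": [
    [[0,-0.35,-0.6,0,0,0,0],[0,-0.35,-0.6,0,0,0,0],[0,-0.35,-0.6,0,0,0,0],[0,-0.35,-0.6,0,0,0,0],[0,-0.35,-0.6,0,0,0,0],[0,-0.35,-0.6,0,0,0,0],[0,-0.35,-0.6,0,0,0,0],[0,-0.35,-0.6,0,0,0,0],[0,-0.35,-0.6,0,0,0,0],[0,-0.35,-0.6,0,0,0,0]]
  ]
}}

```text
clock: 2.6
ee_pos: [599.3, -2.3, 338.6]
tool_rot: [[-0.998, -0.057, -0.001], [-0.057, 0.998, 0.0], [0.001, 0.0, -1.0]]
wrist_force: [-0.7, 0.5, 0.5]
opening: 0.1
grip_force: 0.0
```

```bash
cat >> h.py <<'E'
def goal(p):
    s=get_state(); R=np.array(s['tool_rot']); print(s['clock'],s['ee_pos'].round(1),s['opening'],s['wrist_force'].round(1),s['joint_positions'].round(2)); print(R.round(3))
    print('shares',(R.T@(np.array(p)-s['ee_pos'])/60).round(3))
E
python3 -c "
from h import *
goal([676.6,-123.9,320])"
```

```text
2.6 [599.3  -2.3 338.6] 0.14632125735009976 [-0.7  0.5  0.5] [-0.12  0.1   1.55  0.    1.5  -1.75]
[[-0.998 -0.057 -0.001]
 [-0.057  0.998  0.   ]
 [ 0.001  0.    -1.   ]]
shares [-1.171 -2.096  0.307]
```

{"fn": "carry_out", "kwargs": {
  "series": [
    [[0,-0.29,-0.524,0,0,0,0],[0,-0.29,-0.524,0,0,0,0],[0,-0.29,-0.524,0,0,0,0],[0,-0.3,-0.524,0,0,0,0],[0,0,0,0,0,0,0]]
  ]
}}

```text
clock: 3.22
ee_pos: [676.5, -125.0, 337.5]
tool_rot: [[-0.999, -0.054, -0.002], [-0.054, 0.999, 0.0], [0.002, 0.0, -1.0]]
wrist_force: [-0.2, 0.9, -0.1]
opening: 0.2
grip_force: 0.0
```

Run:
```python
from h import *
goal([676.6,-123.9,218])
c=cap('wrist');save(c,'w1.png',s=1.2)
P=pts(c);m=(abs(P[...,2]-239)<8)
q=P[m];X=np.array([.998,.059]);Y=np.array([-.059,.998])
a=q[:,:2]-[608.7,-127.9];x=a@X;y=a@Y
s=np.abs(y)<15
print('x range near book',np.percentile(x[s],[1,50,99]),'y',np.percentile(y,[0.5,99.5]))
h,e=np.histogram(y[x>-40],bins=np.arange(-40,120,3));print(list(zip(e[:-1].astype(int),h)))
```

```text
3.225 [ 676.5 -125.   337.5] 0.18305484703712346 [-0.2  0.9 -0.1] [-0.28  0.29  1.33 -0.    1.53 -1.91]
[[-0.999 -0.054 -0.002]
 [-0.054  0.999  0.   ]
 [ 0.002  0.    -1.   ]]
shares [-0.007  0.017  1.991]
x range near book [-39.26555707  -2.87554878  39.77718063] y [-27.79874781 122.86587672]
[(np.int64(-40), np.int64(0)), (np.int64(-37), np.int64(0)), (np.int64(-34), np.int64(3)), (np.int64(-31), np.int64(85)), (np.int64(-28), np.int64(108)), (np.int64(-25), np.int64(101)), (np.int64(-22), np.int64(25)), (np.int64(-19), np.int64(381)), (np.int64(-16), np.int64(450)), (np.int64(-13), np.int64(413)), (np.int64(-10), np.int64(419)), (np.int64(-7), np.int64(417)), (np.int64(-4), np.int64(395)), (np.int64(-1), np.int64(419)), (np.int64(2), np.int64(431)), (np.int64(5), np.int64(429)), (np.int64(8), np.int64(413)), (np.int64(11), np.int64(418)), (np.int64(14), np.int64(424)), (np.int64(17), np.int64(467)), (np.int64(20), np.int64(210)), (np.int64(23), np.int64(0)), (np.int64(26), np.int64(365)), (np.int64(29), np.int64(447)), (np.int64(32), np.int64(439)), (np.int64(35), np.int64(447)), (np.int64(38), np.int64(438)), (np.int64(41), np.int64(433)), (np.int64(44), np.int64(441)), (np.int64(47), np.int64(438)), (np.int64(50), np.int64(441)), (np.int64(53), np.int64(440)), (np.int64(56), np.int64(420)), (np.int64(59), np.int64(447)), (np.int64(62), np.int64(431)), (np.int64(65), np.int64(226)), (np.int64(68), np.int64(0)), (np.int64(71), np.int64(400)), (np.int64(74), np.int64(523)), (np.int64(77), np.int64(441)), (np.int64(80), np.int64(441)), (np.int64(83), np.int64(437)), (np.int64(86), np.int64(433)), (np.int64(89), np.int64(441)), (np.int64(92), np.int64(454)), (np.int64(95), np.int64(430)), (np.int64(98), np.int64(443)), (np.int64(101), np.int64(444)), (np.int64(104), np.int64(435)), (np.int64(107), np.int64(434)), (np.int64(110), np.int64(304)), (np.int64(113), np.int64(1)), (np.int64(116), np.int64(124))]
```

View pics/w1.png

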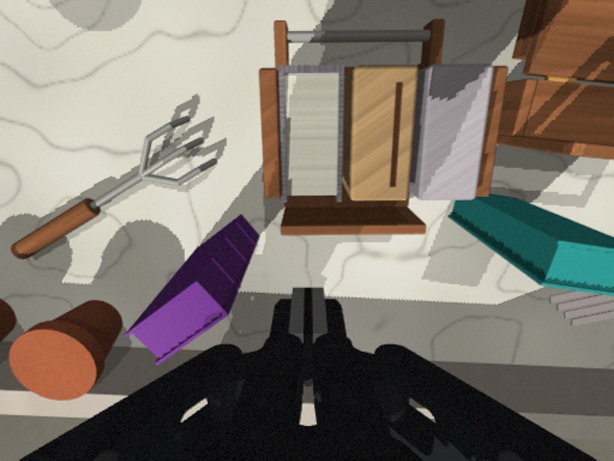

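The wrist picture shows the book's top at (313,130), the box and tin to its right, and a cheek at (270,130) whose top is about z 230. The gap behind the book at (310,190) is free. I'll descend behind the rear edge and then pull.

{"fn": "carry_out", "kwargs": {
  "series": [
    [[0,0,0.035,0.4,0,0,0],[0,0,0,0.4,0,0,0],[0,0,0,0.4,0,0,0],[0,0,0,0.4,0,0,0],[0,0,0,0.35,0,0,0],[0,0.08,0,0,0,0,0],[0,0.08,0,0,0,0,0],[0,0.08,0,0,0,0,0]]
  ]
}}

```text
clock: 4.28
ee_pos: [662.3, -121.7, 224.1]
tool_rot: [[-0.998, -0.057, 0.003], [-0.057, 0.998, -0.001], [-0.003, -0.001, -1.0]]
wrist_force: [-0.4, -0.2, 0.0]
opening: 0.0
grip_force: 0.0
```

{"fn": "carry_out", "kwargs": {
  "series": [
    [[0,0.08,-0.02,0.04,0,0,0],[0,0.1,0,0,0,0,0],[0,0.1,0,0,0,0,0],[0,0.1,0,0,0,0,0],[0,0.1,0,0,0,0,0]]
  ]
}}

```text
clock: 4.9
ee_pos: [632.6, -124.3, 219.9]
tool_rot: [[-0.998, -0.057, -0.0], [-0.057, 0.998, -0.0], [0.0, -0.0, -1.0]]
wrist_force: [1.1, -0.2, 0.4]
opening: -0.2
grip_force: 0.4
```

Run:
```python
from h import *
goal([608.7-26*.998,-127.9-26*.059,222])
c=cap('side');save(c,'s2.png',(140,120,300,290),3.5)
```

```text
4.9 [ 632.6 -124.3  219.9] -0.155791839354424 [ 1.1 -0.2  0.4] [-0.3   0.27  1.57 -0.    1.3  -1.93]
[[-0.998 -0.057 -0.   ]
 [-0.057  0.998 -0.   ]
 [ 0.    -0.    -1.   ]]
shares [ 0.835 -0.038 -0.035]
```

View pics/s2.png

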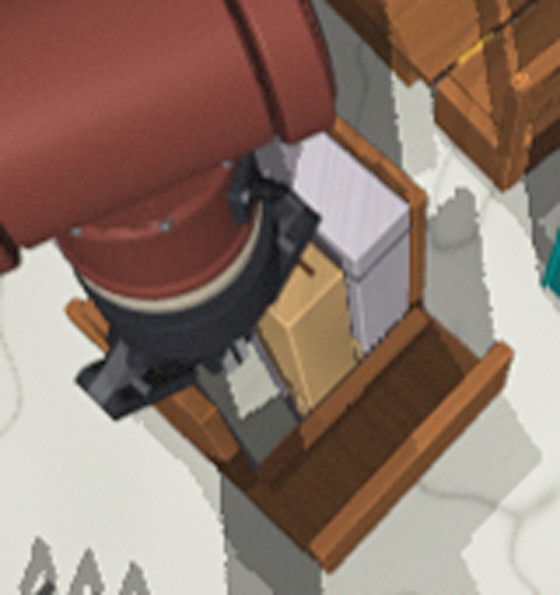

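The crop shows the book (250,385) tipping forward ahead of the fingers while the box and tin stand still. I'll keep pulling.

{"fn": "carry_out", "kwargs": {
  "series": [
    [[0,0.1,-0.02,0,0,0,0],[0,0.1,-0.02,0,0,0,0],[0,0.1,0,0,0,0,0],[0,0.1,0,0,0,0,0],[0,0.1,0,0,0,0,0],[0,0.1,0,0,0,0,0],[0,0.1,0,0,0,0,0],[0,0.1,0,0,0,0,0],[0,0.05,0,0,0,0,0],[0,0,0,0,0,0,0]]
  ]
}}

```text
clock: 6.2
ee_pos: [582.1, -129.6, 219.9]
tool_rot: [[-0.998, -0.057, 0.0], [-0.057, 0.998, -0.0], [-0.0, -0.0, -1.0]]
wrist_force: [-0.5, 0.3, 0.5]
opening: 0.1
grip_force: 0.0
```

{"fn": "carry_out", "kwargs": {
  "series": [
    [[0,-0.2,0,0,0,0,0],[0,-0.2,0,-0.1,0,0,0],[0,0,0,-0.7,0,0,0],[0,0,0,-0.7,0,0,0],[0,0,0,-0.7,0,0,0],[0,0,0,0,0,0,0]]
  ]
}}

```text
clock: 6.95
ee_pos: [609.6, -128.8, 358.3]
tool_rot: [[-0.998, -0.057, 0.011], [-0.057, 0.998, -0.003], [-0.01, -0.004, -1.0]]
wrist_force: [-0.3, -0.0, 0.1]
opening: -0.2
grip_force: 0.0
```

Run:
```python
from h import *
goal([600,-127,340])
c=cap('wrist');save(c,'w3.png');pickle=__import__('pickle');pickle.dump(c,open('w3.pkl','wb'))
P=pts(c)
for v in range(0,300,12):
    for u in (0,):pass
X=np.array([.998,.059]);Y=np.array([-.059,.998])
a=P[...,:2]-[608.7,-127.9];x=a@X;y=a@Y
for x0 in range(-170,60,10):
    m=(abs(y-0.5)<10)&(abs(x-x0)<2)&(P[...,2]>20)&(P[...,2]<300)
    if m.any(): print(x0,m.sum(),np.percentile(P[...,2][m],[5,50,95]).round())
```

```text
6.95 [ 609.6 -128.8  358.3] -0.15900884941332266 [-0.3 -0.   0.1] [-0.32  0.13  1.47  0.    1.52 -1.95]
[[-0.998 -0.057  0.011]
 [-0.057  0.998 -0.003]
 [-0.01  -0.004 -1.   ]]
shares [0.16  0.041 0.303]
-150 71 [204. 206. 207.]
-140 113 [207. 209. 210.]
-130 105 [213. 215. 217.]
-120 110 [220. 222. 224.]
-110 120 [227. 229. 230.]
-100 121 [233. 235. 237.]
-90 125 [240. 242. 243.]
-80 150 [242. 245. 248.]
-70 100 [228. 231. 233.]
-60 88 [213. 215. 218.]
-50 62 [198. 201. 202.]
-40 56 [184. 186. 188.]
-30 56 [167. 170. 173.]
-20 34 [154. 155. 157.]
-10 34 [138. 140. 143.]
0 40 [122. 125. 128.]
10 29 [107. 110. 112.]
20 30 [93. 96. 99.]
30 14 [79. 80. 81.]
50 104 [31. 56. 71.]
```

View pics/w3.png

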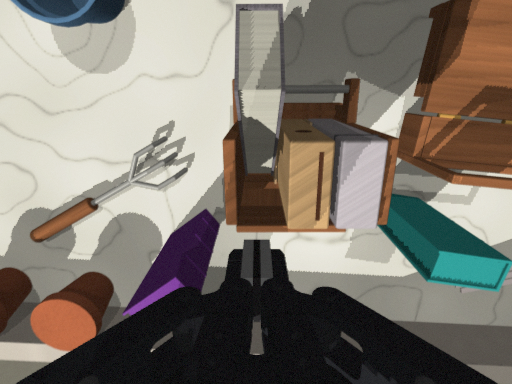

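The book leans by itself at about 33° (0.58 rad) at (260,90), on the rail, with the box and tin unmoved. I'll open the fingers, go in front of the row and tilt the tool along the book's axis.

{"fn": "carry_out", "kwargs": {
  "series": [
    [[1,0.5,0,0,0,0,0],[1,0.5,0,0,0,0,0],[1,0.5,0,0,0,-0.023,0],[1,0.5,0,0,0,-0.023,0],[1,0.5,0,0,0,-0.023,0],[1,0,0,0,0,-0.023,0],[1,0,0,0,0,0,0]]
  ]
}}

```text
clock: 7.88
ee_pos: [455.5, -136.1, 334.8]
tool_rot: [[-0.839, -0.054, 0.541], [-0.043, 0.999, 0.033], [-0.542, 0.004, -0.84]]
wrist_force: [0.3, 0.2, 0.2]
opening: 85.6
grip_force: 0.0
```

Run:
```python
from h import *
import pickle
c=pickle.load(open('w3.pkl','rb'));P=pts(c)
X=np.array([.998,.059]);Y=np.array([-.059,.998]);O=np.array([608.7,-127.9])
a=P[...,:2]-O;x=a@X;y=a@Y
for x0 in (-140,-120,-100,-70,-50):
    m=(abs(x-x0)<3)&(abs(y)<35)&(P[...,2]>180);print(x0,np.percentile(y[m],[1,99]))
for d in (90,-4):
    g=O+(-98.9-d*.545)*X+0*Y; print(g); goal([g[0],g[1],185+d*.839])
```

```text
-140 [-18.2625242   20.37272876]
-120 [-18.60616645  20.67774612]
-100 [-18.16707851  20.94305323]
-70 [-18.38257292  20.8105823 ]
-50 [-17.92602404  20.90534952]
[ 461.0459  -136.62905]
7.875 [ 455.5 -136.1  334.8] 85.60940370070688 [0.3 0.2 0.2] [-0.68 -0.55  2.17  0.42  1.11 -2.42]
[[-0.839 -0.054  0.541]
 [-0.043  0.999  0.033]
 [-0.542  0.004 -0.84 ]]
shares [ 0.594 -0.018  1.09 ]
[ 512.17344 -133.60648]
7.875 [ 455.5 -136.1  334.8] 85.60940370070688 [0.3 0.2 0.2] [-0.68 -0.55  2.17  0.42  1.11 -2.42]
[[-0.839 -0.054  0.541]
 [-0.043  0.999  0.033]
 [-0.542  0.004 -0.84 ]]
shares [ 0.589 -0.019  2.658]
```

{"fn": "carry_out", "kwargs": {
  "series": [
    [[1,0.3,0,0.3,0,0,0],[1,0.29,0,0.35,0,0,0],[1,0,0,0.4,0,0,0],[1,0,0,0.3,0,0,0],[1,0,0,0.3,0,0,0],[1,0,0,0.3,0,0,0],[1,0,0,0.3,0,0,0],[1,0,0,0.3,0,0,0],[1,0,0,0,0,0,0]]
  ]
}}

```text
clock: 9.0
ee_pos: [512.5, -132.7, 189.8]
tool_rot: [[-0.838, -0.059, 0.542], [-0.048, 0.998, 0.034], [-0.543, 0.003, -0.84]]
wrist_force: [0.2, 0.1, -1.0]
opening: 85.3
grip_force: 0.0
```

Run:
```python
from h import *
goal([512.1,-132.4,182])
c=cap('side');save(c,'s4.png',(90,60,290,240),3)
```

```text
9.0 [ 512.5 -132.7  189.8] 85.32935060578825 [ 0.2  0.1 -1. ] [-0.58 -0.25  2.25  0.51  0.73 -2.52]
[[-0.838 -0.059  0.542]
 [-0.048  0.998  0.034]
 [-0.543  0.003 -0.84 ]]
shares [0.076 0.004 0.106]
```

View pics/s4.png

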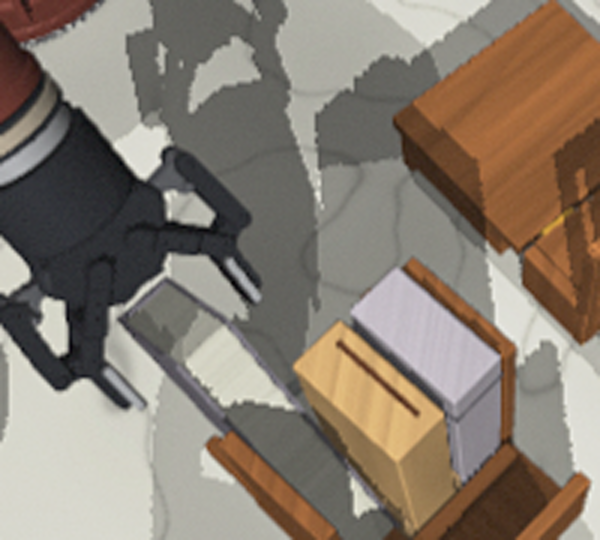

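The fingers straddle the top of the leaning book at (175,330), and nothing is in the way. I'll close them.

{"fn": "carry_out", "kwargs": {
  "series": [
    [[0.9,0.07,0,0.05,0,0,0],[0,0,0,0,0,0,0],[0,0,0,0,0,0,0],[0,0,0,0,0,0,0],[0,0,0,0,0,0,0],[0,0,0,0,0,0,0]]
  ]
}}

```text
clock: 9.8
ee_pos: [510.3, -133.8, 187.4]
tool_rot: [[-0.836, -0.057, 0.546], [-0.048, 0.998, 0.031], [-0.547, -0.0, -0.837]]
wrist_force: [-3.6, 1.5, 4.3]
opening: 39.2
grip_force: 60.4
```

Gripped at 39 mm and 60 N. I'll lift straight up.

{"fn": "carry_out", "kwargs": {
  "series": [
    [[0,-0.055,0,-0.085,0,0,0],[0,-0.11,0,-0.167,0,0,0],[0,-0.11,0,-0.167,0,0,0],[0,-0.11,0,-0.167,0,0,0]]
  ]
}}

```text
clock: 10.3
ee_pos: [510.1, -133.7, 229.5]
tool_rot: [[-0.836, -0.057, 0.545], [-0.048, 0.998, 0.031], [-0.546, -0.0, -0.838]]
wrist_force: [-0.5, -0.2, -3.2]
opening: 39.4
grip_force: 60.8
```

{"fn": "carry_out", "kwargs": {
  "series": [
    [[0,-0.16,0,-0.25,0,0,0],[0,-0.16,0,-0.25,0,0,0],[0,-0.16,0,-0.25,0,0,0],[0,-0.16,0,-0.25,0,0,0],[0,-0.16,0,-0.25,0,0,0],[0,-0.16,0,-0.25,0,0,0],[0,0,0,0,0,0,0]]
  ]
}}

```text
clock: 11.18
ee_pos: [510.3, -134.4, 338.7]
tool_rot: [[-0.834, -0.057, 0.549], [-0.049, 0.998, 0.029], [-0.55, -0.003, -0.835]]
wrist_force: [0.6, -0.2, -3.0]
opening: 39.4
grip_force: 61.0
```

```bash
python3 -c "
from h import *
goal([470,190,345])"
```

```text
11.175 [ 510.3 -134.4  338.7] 39.35121711498557 [ 0.6 -0.2 -3. ] [-0.58 -0.42  2.09  0.39  1.02 -2.34]
[[-0.834 -0.057  0.549]
 [-0.049  0.998  0.029]
 [-0.55  -0.003 -0.835]]
shares [ 0.239  5.435 -0.299]
```

{"fn": "carry_out", "kwargs": {
  "series": [
    [[0,0.25,0,-0.1,0,0,0],[0,0.25,0,-0.1,0,0,0],[0,0,0,0,0,0.023,0],[0,0,0,0,0,0.023,0],[0,0,0,0,0,0.023,0],[0,0,0,0,0,0.023,0],[0,0,0.3,0,0,0,0],[0,0,0.5,0,0,0,0],[0,0,0.5,0,0,0,0],[0,0,0.5,0,0,0,0]]
  ]
}}

```text
clock: 12.42
ee_pos: [469.9, -26.0, 328.6]
tool_rot: [[-0.998, -0.057, 0.001], [-0.057, 0.998, 0.002], [-0.001, 0.002, -1.0]]
wrist_force: [1.1, 0.5, -5.0]
opening: 39.0
grip_force: 62.2
```

{"fn": "carry_out", "kwargs": {
  "series": [
    [[0,0,0.5,0,0,0,0],[0,0,0.5,0,0,0,0],[0,0,0.5,0,0,0,0],[0,0,0.5,0,0,0,0],[0,0,0.5,0,0,0,-0.004],[0,0,0.4,0,0,0,0.01],[0,0,0.3,0,0,0,0.01],[0,0,0,0,0,0,0],[0,0,0,0,0,0,0]]
  ]
}}

```text
clock: 13.55
ee_pos: [459.7, 163.5, 329.1]
tool_rot: [[-0.999, 0.043, 0.0], [0.043, 0.999, 0.0], [-0.0, 0.0, -1.0]]
wrist_force: [0.6, -0.5, -4.5]
opening: 39.5
grip_force: 62.5
```

Run:
```python
from h import *
goal([466,190,240])
for n in('side','top'):
    c=cap(n);P=pts(c);save(c,n+'5.png')
    hsv=cv2.cvtColor(c['color'],cv2.COLOR_RGB2HSV)
    m=(P[...,2]>110)&(P[...,2]<300)&(abs(P[...,1]-185)<50)&(abs(P[...,0]-470)<110)
    q=P[m]
    for z in range(110,340,20):
        s=q[abs(q[:,2]-z)<8]
        if len(s)>5: print(n,z,len(s),s.min(0).round(),s.max(0).round())
```

```text
13.55 [459.7 163.5 329.1] 39.497633741518705 [ 0.6 -0.5 -4.5] [ 0.2  -0.15  1.81  0.    1.48 -1.33]
[[-0.999  0.043  0.   ]
 [ 0.043  0.999  0.   ]
 [-0.     0.    -1.   ]]
shares [-0.086  0.446  1.484]
side 170 168 [425. 140. 162.] [511. 179. 178.]
side 190 194 [425. 140. 182.] [513. 180. 198.]
side 210 212 [423. 140. 202.] [513. 181. 218.]
side 230 221 [425. 140. 222.] [512. 181. 238.]
side 250 238 [426. 140. 242.] [512. 181. 258.]
side 270 259 [425. 139. 262.] [511. 179. 278.]
side 290 279 [426. 140. 282.] [512. 180. 298.]
top 170 87 [424. 141. 162.] [508. 145. 178.]
top 190 102 [424. 141. 182.] [508. 145. 198.]
top 210 91 [422. 141. 202.] [508. 145. 218.]
top 230 76 [456. 141. 222.] [508. 143. 238.]
top 250 78 [460. 141. 242.] [507. 143. 258.]
top 270 83 [463. 140. 262.] [508. 178. 278.]
top 290 95 [424. 140. 282.] [508. 178. 298.]
```

View pics/side5.png

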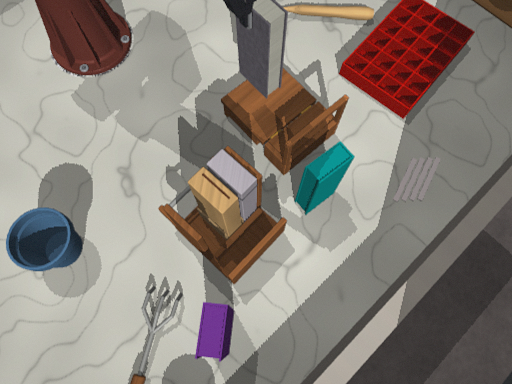

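The book is upright over the flap at (262,45), vertical at every height, with its centre about (468,160). The box and tin are unmoved. I'll shift +30 mm in y and measure the foot height.

{"fn": "carry_out", "kwargs": {
  "series": [
    [[0,0,0.25,0.4,0,0,0],[0,0,0.25,0.4,0,0,0],[0,0,0,0.2,0,0,0],[0,0,0,0,0,0,0]]
  ]
}}

```text
clock: 14.15
ee_pos: [461.2, 192.9, 268.2]
tool_rot: [[-0.999, 0.044, -0.003], [0.044, 0.999, -0.001], [0.002, -0.001, -1.0]]
wrist_force: [-0.4, 0.5, -4.4]
opening: 39.2
grip_force: 62.4
```

Run:
```python
from h import *
goal([466,190,240])
c=cap('side');P=pts(c)
m=(P[...,2]>70)&(P[...,2]<300)&(abs(P[...,1]-190)<28)&(abs(P[...,0]-470)<52)
q=P[m]; print(q.min(0),q.max(0)); print(np.histogram(q[:,2],bins=np.arange(70,180,5)))
```

```text
14.15 [461.2 192.9 268.2] 39.222557718521365 [-0.4  0.5 -4.4] [ 0.26 -0.08  1.86 -0.    1.37 -1.27]
[[-0.999  0.044 -0.003]
 [ 0.044  0.999 -0.001]
 [ 0.002 -0.001 -1.   ]]
shares [-0.083 -0.045  0.47 ]
[423.92357989 162.37154235  98.56810831] [513.26428791 211.14407808 299.9150561 ]
(array([ 0,  0,  0,  0,  0,  4, 41, 44, 42, 63, 42, 54, 49, 52, 58, 54, 60,
       48, 63, 59, 62]), array([ 70,  75,  80,  85,  90,  95, 100, 105, 110, 115, 120, 125, 130,
       135, 140, 145, 150, 155, 160, 165, 170, 175]))
```

Foot is at about 99.5, so about 40 mm to go. I'll go down 34 mm, then creep.

{"fn": "carry_out", "kwargs": {
  "series": [
    [[0,0,-0.03,0.25,0,0,0],[0,0,0,0.2,0,0,0],[0,0,0,0.1,0,0,0],[0,0,0,0.03,0,0,0],[0,0,0,0.03,0,0,0],[0,0,0,0,0,0,0]]
  ]
}}

```text
clock: 14.95
ee_pos: [462.0, 192.2, 233.0]
tool_rot: [[-0.999, 0.043, 0.001], [0.043, 0.999, 0.0], [-0.001, 0.0, -1.0]]
wrist_force: [0.5, -0.6, -4.5]
opening: 39.2
grip_force: 62.5
```

{"fn": "carry_out", "kwargs": {
  "series": [
    [[0,0,0,0.03,0,0,0],[0,0,0,0.02,0,0,0],[0,0,0,0,0,0,0]]
  ]
}}

```text
clock: 15.32
ee_pos: [461.7, 192.1, 229.6]
tool_rot: [[-0.999, 0.043, -0.0], [0.043, 0.999, -0.0], [0.0, -0.0, -1.0]]
wrist_force: [-0.4, 0.1, -3.1]
opening: 39.3
grip_force: 62.5
```

{"fn": "carry_out", "kwargs": {
  "series": [
    [[0,0,0,0.015,0,0,0],[0,0,0,0,0,0,0]]
  ]
}}

```text
clock: 15.58
ee_pos: [461.8, 192.1, 228.7]
tool_rot: [[-0.999, 0.043, -0.0], [0.043, 0.999, -0.0], [0.0, -0.0, -1.0]]
wrist_force: [-0.1, -0.7, -5.2]
opening: 39.6
grip_force: 62.5
```

{"fn": "carry_out", "kwargs": {
  "series": [
    [[0,0,0,0.015,0,0,0],[0,0,0,0.015,0,0,0],[0,0,0,0,0,0,0]]
  ]
}}

```text
clock: 15.95
ee_pos: [461.7, 192.1, 226.9]
tool_rot: [[-0.999, 0.043, -0.0], [0.043, 0.999, -0.0], [0.0, -0.0, -1.0]]
wrist_force: [-0.7, 0.2, -3.8]
opening: 39.3
grip_force: 62.5
```

{"fn": "carry_out", "kwargs": {
  "series": [
    [[0,0,0,0.015,0,0,0],[0,0,0,0.015,0,0,0],[0,0,0,0,0,0,0]]
  ]
}}

```text
clock: 16.32
ee_pos: [462.4, 192.2, 226.6]
tool_rot: [[-0.999, 0.043, 0.001], [0.043, 0.999, 0.0], [-0.001, 0.0, -1.0]]
wrist_force: [-1.5, -1.8, 3.4]
opening: 39.4
grip_force: 63.5
```

Contact: the vertical force went from -4 to +3.4 N. I'll release and withdraw upward.

{"fn": "carry_out", "kwargs": {
  "series": [
    [[0.6,0,0,0,0,0,0],[0.85,0,0,0,0,0,0],[1,0,0,0,0,0,0],[1,0,0,0,0,0,0],[1,0,0,-0.2,0,0,0],[1,0,0,-0.5,0,0,0],[1,0,0,-0.8,0,0,0],[1,0,0,-0.8,0,0,0],[1,0,0,0,0,0,0]]
  ]
}}

```text
clock: 17.45
ee_pos: [464.4, 192.8, 370.1]
tool_rot: [[-0.999, 0.043, 0.012], [0.043, 0.999, 0.003], [-0.012, 0.004, -1.0]]
wrist_force: [0.3, 0.6, 0.4]
opening: 85.3
grip_force: 0.0
```

Run:
```python
from h import *
goal([466,190,240])
c=cap('side');P=pts(c);save(c,'s6.png')
m=(P[...,2]>70)&(P[...,2]<285)&(abs(P[...,1]-190)<28)&(abs(P[...,0]-470)<52)
q=P[m]
for z in (90,150,210,255): s=q[abs(q[:,2]-z)<8]; print(z,s.min(0).round(),s.max(0).round())
print(np.median(q[q[:,2]>262][:,2]))
```

```text
17.45 [464.4 192.8 370.1] 85.30357989893812 [0.3 0.6 0.4] [ 0.25 -0.14  1.72  0.    1.54 -1.27]
[[-0.999  0.043  0.012]
 [ 0.043  0.999  0.003]
 [-0.012  0.004 -1.   ]]
shares [-0.003 -0.054  2.169]
90 [428. 169.  82.] [515. 208.  98.]
150 [426. 168. 142.] [515. 208. 158.]
210 [427. 168. 202.] [514. 210. 218.]
255 [428. 169. 247.] [515. 209. 263.]
266.3014304634224
```

View pics/s6.png

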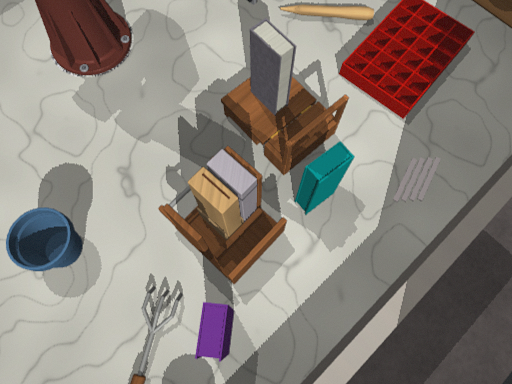

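The book stands free and upright on the flap at (272,70), centre about (471,189). The box and tin are in place and the gripper is clear.

```bash
python3 -c "
from h import *
print(order.finish_job())"
```

```text
the job is handed in; nothing more can be done
None
```

The book stands upright and released on the flap, measured within a few millimetres of its middle; the tin and wooden box look unmoved in the last picture, and the job was handed in at about 17.5 s with no verdict returned.

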